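Balance the weighted lever on the stand

TASK

The steel lever has a lead slug hidden somewhere inside its tube. Lift it at trial points to find where it balances, then lay it squarely across the narrow ridge of the blue balance stand so that it stays there level by itself, carried by the ridge alone, ready to be marked for its pivot hole. Leave the bottle, buffing wheel, wrench and bin where they are.

Things in the scene. Friction and masses are not known exactly. Their poses are not given: they have to be found in the camera images.
- lever: Loose lever on the bench: closed square steel tube 30 x 30 mm, 170 mm long, to be gripped across its 30 mm width anywhere. Origin at the tube's middle, 15 mm above the bench; x along it to the tongue, z up at the start. 0.75 to 1 kg. The slug inside is fast, its place differs each time: the balance point is on the axis, up to about 55 mm from the middle either way.
- eye (a point): Centre of the round eye (30 mm across) of the flat 12 mm thick dark steel tongue at the lever's +x end, 108 mm from the tube's middle, on its axis. The other end has a thin black rubber cap 34 mm square, its face 92 mm from the middle.
- stand: Balance stand bolted to the bench: blue base plate 100 x 80 x 10 mm, on its middle an upright steel blade with a blue foot 24 x 28 mm up to 20 mm high. Origin on the bench under the blade's middle. The lever is to lie along the stand's y, either way round. The blade is narrower than the lever: fingers holding the lever pass on either side of it.
- ridge (a point): Middle of the ridge, the blade's flat level top, 50 mm above the bench: 24 mm long along the stand's x and only 14 mm thick along its y. The lever's balance point must be above this thickness.
- bottle: Bystander: clear plastic bottle with a green cap, 66 mm across, 190 mm high, standing; origin under its centre.
- wheel: Bystander: tan buffing wheel lying flat, 110 mm across, 28 mm high; origin under its centre.
- wrench: Bystander: steel wrench 170 mm long lying flat; origin near its middle, x along it.
- bin: Bystander: open red parts bin 170 x 130 x 80 mm; origin under its centre.
Mind the look-alikes: they are no part of the job. What is meant by the lever is not pink, and is the smaller of those in its own colour.

How it is judged:
By the outcome, as a careful person would: the job done as asked, in the order asked, and still so for the second after the job is handed in, with the robot touching nothing.
It also fails if it takes over 72 s, if anything falls off the work surface, if the arm or the gripper's body presses on something with over 40 N, if the wrist force passes 120 N, or if a joint passes its speed limit or range.

ROBOT

A 6-joint arm with a two-finger parallel gripper is mounted at the origin on the work surface. World frame = base frame: x ahead of the robot, y to its left, z up, the work surface at z = 0. Lengths are in m, angles in degrees, forces in N, time in s.
With the tool pointing down it reaches from about 0.35 to 0.875 m from the base axis. Payload 15.5 kg.
Tool frame: the origin (TCP) lies midway between the tips of the shut fingers; the grasp point (between the pads) lies 19 mm behind it; z points along the fingers, y is the line along which they close (so a half turn about z gives the same grasp; the last joint's range is limited). The gripper opens to 85 mm and grips with 20 to 120 N. Pads are 22 mm wide; open, the fingers measure 114 mm over their backs; the gripper's body (76 mm by 85 mm) begins 54 mm behind the grasp point. The pads swing forward as they close: fully open they stand 13 mm farther back than shut.
Start: joints at [60.247, 28.281, 77.091, -0, 74.628, -5.472], TCP at [0.257, 0.57, 0.231] pointing down, gripper open.
Joint ranges: [-166.48, 166.48], [-47.26, 123.95], [12.59, 153.08], [-70.14, 250.14], [6.76, 159.57], [-176.63, 176.63]. Speed limits (degrees/s): [108.29, 108.29, 147.25, 172.46, 172.46, 172.46].

INTERFACE

Orientations are given as a 3x3 rotation matrix whose columns are the frame's x, y, z axes.
In Python, from workcell import bot, grab_frame, camera_params gives the robot as it stands.
- The arm moves only by the tool step_arm, never from a script. Its argument "deltas" is a list of rows, each a list of 3 entries, a list of its own where there are three numbers: the opening, from 0 (shut) to 1 (fully open), then the shift along the tool's x, y, z in mm, then the turn about the tool's z in rad. In form: [[fingers, [x, y, z], spin], ...]. A call has exactly 5 rows; each row is the pose to reach, as a shift and turn from the pose commanded when the call began, along the tool's axes at that moment; what a row does not reach only later rows make up. A row lasts 1/8 s, in which the tool goes at most 62.5 mm and 10.7 degrees, less where a joint would pass 70% of its speed; a pose out of reach is approached as far as the arm can. A call with a gripper value outside its range is refused whole. The fingers move at their own pace and stop on an object; "grip_force" is the grip in N (left out, the last holds). Time passes only in rows, so rows that repeat a pose let the fingers close, or fill a call up. It gives the time, the measured TCP pose, the force, the opening and the grip force at its end, in the units of the state.
- bot.read_state(): the state, without advancing time (a new reading comes with each control period).
- grab_frame(name): name is "scene" or "top"; returns the picture (420x560x3 uint8, red, green, blue); there is no depth.
- camera_params(name): a dict with "fx", "fy", "cx", "cy" (pixels), "distortion" ([k1, k2, p1, p2, k3] as OpenCV has them; the pictures are not rectified), "pose" (4x4, takes a point from camera to world coordinates). Camera axes: x right, y down, z forward; pixel columns grow to the right and rows downward; lengths in m; the calibration is good to about 2 mm. A picture is of the moment at which its call begins. camera_params takes no time and is no camera call.
- bot.hand_in(): hands the job in; it is judged then, once.
The state is a dict: "clock": time; "q": joint angles; "dq": joint speeds; "tau": joint torques, N m; "tcp_pos": TCP position; "tool_rot": TCP orientation; "ft_force": force on the tool from outside, world axes, zero at the start; "moment": the same for the moment, N m; "finger_gap": finger opening in m; "grasp_force": force on a finger pad.
Only numpy, scipy, OpenCV 4.12 (cv2) and the standard library are available. Lean on these libraries where they do the work, as an engineer would, in place of code of your own. Each camera call takes 0.05 s, during which the arm holds its last target. There are 200 camera calls.

## Working session

There is one attempt and no reset: what is moved stays moved. The work goes in short steps, Python scripts to look and compute and a tool call to move; the robot and the scene stay as the last step left them, time stands still between calls to the robot, and variables do not carry over. Pictures are saved under pics/ and viewed, at most 10 in all, crops included, and the job is handed in when it is done.

Besides the shell and the picture viewer there is one more tool, called after "Call:" as name(argument=value, ...) on one line, values as JSON. step_arm: Moves the arm, as the interface text tells. Its arguments: {"type":"object","properties":{"deltas":{"type":"array"},"grip_force":{"type":"number"}},"required":["deltas"]}

```bash
mkdir -p pics
cat > h.py <<'E'
import numpy as np, cv2
from workcell import bot, grab_frame, camera_params
def snap(n,f):
    im=grab_frame(n)[:,:,::-1]; cv2.imwrite('pics/'+f,im); return im
def ray(n,uv,z):
    p=camera_params(n); K=np.array([[p['fx'],0,p['cx']],[0,p['fy'],p['cy']],[0,0,1]])
    u=cv2.undistortPoints(np.array(uv,float).reshape(-1,1,2),K,np.array(p['distortion'])).reshape(-1,2)
    T=np.array(p['pose']); d=np.c_[u,np.ones(len(u))]@T[:3,:3].T; o=T[:3,3]
    return o+d*((z-o[2])/d[:,2])[:,None]
def proj(n,P):
    p=camera_params(n); K=np.array([[p['fx'],0,p['cx']],[0,p['fy'],p['cy']],[0,0,1]])
    T=np.linalg.inv(np.array(p['pose'])); return cv2.projectPoints(np.array(P,float).reshape(-1,3),cv2.Rodrigues(T[:3,:3])[0],T[:3,3],K,np.array(p['distortion']))[0].reshape(-1,2)
E
python3 - <<'E'
from h import *
a=snap('top','t0.png');b=snap('scene','s0.png')
cv2.imwrite('pics/t0b.png',cv2.resize(a,(800,600)));cv2.imwrite('pics/s0b.png',cv2.resize(b,(800,600)))
print(camera_params('top')['pose'],camera_params('scene')['pose']);s=bot.read_state();print(s['tool_rot'],s['clock'],s['ft_force'])
E
```

```text
[[ 0.00784901 -0.98135734  0.19203165  0.28965324]
 [-0.99993816 -0.00921563 -0.00622447  0.04390182]
 [ 0.00787812 -0.19197092 -0.98136899  1.63359928]
 [ 0.          0.          0.          1.        ]] [[-0.30148385  0.74350032 -0.59692107  1.25152112]
 [ 0.95331346  0.22366239 -0.20290045  0.26107182]
 [-0.01734776 -0.63022409 -0.77621946  0.94516267]
 [ 0.          0.          0.          1.        ]]
[[-9.11512100e-01  4.11272902e-01 -5.39883983e-04]
 [ 4.11273244e-01  9.11511605e-01 -9.54855505e-04]
 [ 9.94043220e-05 -1.09240218e-03 -9.99999398e-01]] 0.1 [ 0.34832183 -0.71059481  0.67502204]
```

View pics/t0b.png

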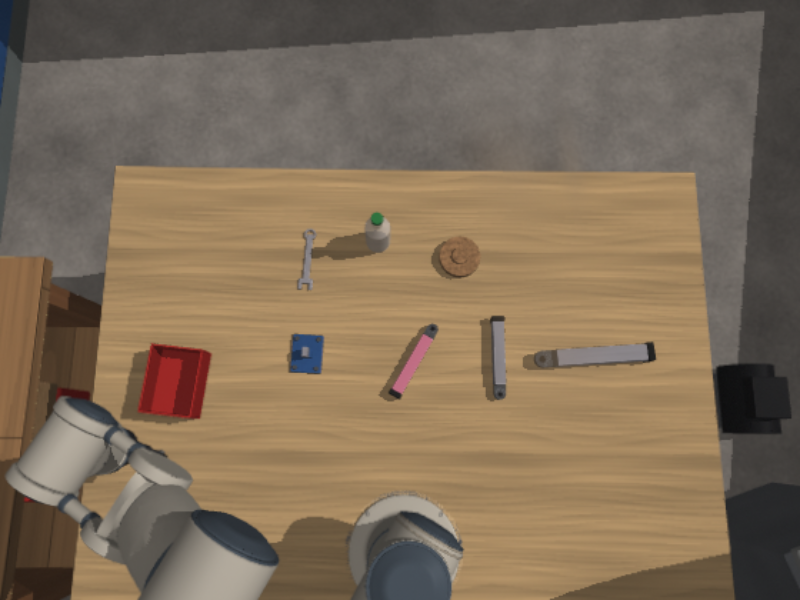

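View pics/s0b.png

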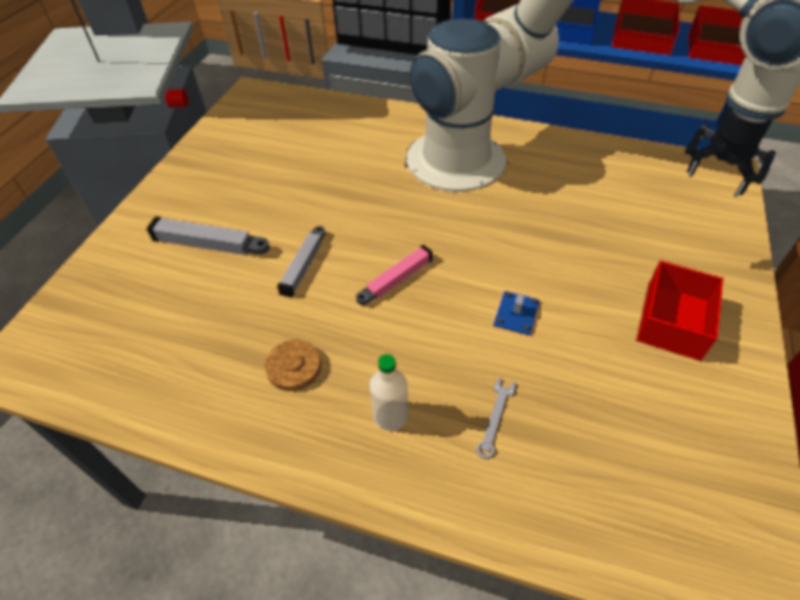

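Candidates in the top view (800x600): steel tube (498,358), larger steel tube (600,355), pink tube (412,362). The lever is the one at (498,358), since it is steel-coloured and the smaller of the two. I'll confirm in a crop.

Run:
```python
from h import *
a=cv2.imread('pics/t0.png')
c1=a[215:285,195:235]; c2=a[215:285,330:370]
cv2.imwrite('pics/c0.png',cv2.resize(np.hstack([c1,c2]),None,fx=8,fy=8,interpolation=cv2.INTER_CUBIC))
```

```text
(no output)
```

View pics/c0.png

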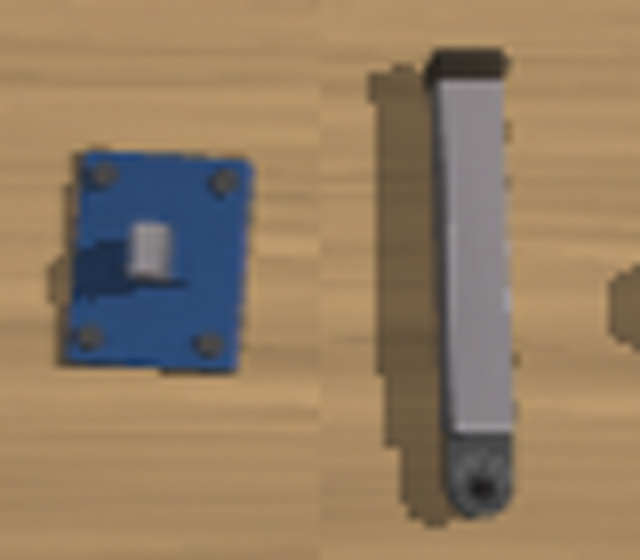

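Run:
```python
from h import *
def cp(l,x0,off): return [(x0+(x-off)/8-.5+.06,215+y/8-.5) for x,y in l]
L=ray('top',cp([(440,80),(504,82),(450,432),(512,432)],330,320),.03)
E=ray('top',cp([(482,487)],330,320),.021)
print('lever top',L.round(4).tolist(),'eye',E.round(4))
m=L.mean(0);d=(L[2]+L[3]-L[0]-L[1])/2;print('mid',m,'len',np.linalg.norm(d),'ang',np.degrees(np.arctan2(d[1],d[0])),'eye dist',np.linalg.norm((E[0]-m)[:2]), 'w',np.linalg.norm(L[0]-L[1]))
S=ray('top',cp([(80,150),(252,160),(238,373),(62,365)],195,0),.01)
B=ray('top',cp([(136,224),(172,224),(168,277),(130,275)],195,0),.05)
print('plate',S.round(4).tolist(),S.mean(0),'blade',B.round(4).tolist(),B.mean(0))
for i in range(4): e=S[(i+1)%4]-S[i];print(np.linalg.norm(e),np.degrees(np.arctan2(e[1],e[0])))
for i in range(4): e=B[(i+1)%4]-B[i];print(np.linalg.norm(e),np.degrees(np.arctan2(e[1],e[0])))
```

```text
lever top [[0.5755, -0.2278, 0.03], [0.5748, -0.2575, 0.03], [0.4126, -0.2285, 0.03], [0.4129, -0.2567, 0.03]] eye [[ 0.3885 -0.244   0.021 ]]
mid [ 0.49394339 -0.24260123  0.03      ] len 0.16236584380054875 ang 179.9823624486344 eye dist 0.10549424390262084 w 0.029707554521716504
plate [[0.5409, 0.294, 0.01], [0.5369, 0.2136, 0.01], [0.4374, 0.2171, 0.01], [0.4405, 0.2983, 0.01]] [0.4889265 0.2557493 0.01     ] blade [[0.501, 0.2611, 0.05], [0.5011, 0.2448, 0.05], [0.4769, 0.2458, 0.05], [0.4777, 0.263, 0.05]] [0.48917754 0.25369118 0.05      ]
0.08050852423159872 -92.87006091410487
0.09957156194309844 177.97415288274578
0.0813031789592079 87.83082421998549
0.10055757960472562 -2.4834653901537593
0.016317134984634055 -89.52441652937149
0.02420706844039908 177.6647873865201
0.01722111009459732 87.43200203832018
0.023355206295539107 -4.601276056992347
```

The crop shows the lever: cap at (468,62) away from the robot, eye at (482,487), 30 mm wide, tongue towards -x. The stand is at (155,260), with its blade along world x turned about -2.4°. All measured sizes match the given ones. Moving above the lever.

Call:
step_arm(deltas=[[1,[-37,-43,7],0],[1,[-74,-86,15],0],[1,[-110,-128,22],0],[1,[-147,-171,30],0],[1,[-184,-214,37],0]], grip_force=100)

```text
clock: 0.72
tcp_pos: [0.3368, 0.2973, 0.194]
tool_rot: [[-0.912, 0.411, -0.0], [0.411, 0.912, -0.0], [-0.0, -0.0, -1.0]]
ft_force: [1.7, 0.7, -0.1]
finger_gap: 0.0854
grasp_force: 0.0
```

Call:
step_arm(deltas=[[1,[-37,-43,7],0],[1,[-74,-86,15],0],[1,[-110,-128,22],0],[1,[-147,-171,30],0],[1,[-184,-214,37],0]])

```text
clock: 1.35
tcp_pos: [0.4167, 0.0264, 0.157]
tool_rot: [[-0.912, 0.411, 0.0], [0.411, 0.912, 0.0], [-0.0, 0.0, -1.0]]
ft_force: [1.3, 0.1, 0.4]
finger_gap: 0.0852
grasp_force: 0.0
```

Call:
step_arm(deltas=[[1,[-37,-43,7],-0.08],[1,[-74,-86,15],-0.17],[1,[-110,-128,22],-0.25],[1,[-147,-171,30],-0.34],[1,[-184,-214,37],-0.424]])

```text
clock: 1.98
tcp_pos: [0.4962, -0.2444, 0.1198]
tool_rot: [[-1.0, -0.003, -0.0], [-0.003, 1.0, 0.0], [0.0, 0.0, -1.0]]
ft_force: [0.0, 0.1, 0.6]
finger_gap: 0.0857
grasp_force: 0.0
```

Call:
step_arm(deltas=[[1,[0,0,0],0],[1,[0,0,0],0],[1,[0,0,0],0],[1,[0,0,0],0],[1,[0,0,0],0]])

```text
clock: 2.6
tcp_pos: [0.4962, -0.242, 0.1205]
tool_rot: [[-1.0, -0.001, 0.0], [-0.001, 1.0, -0.0], [-0.0, -0.0, -1.0]]
ft_force: [-0.5, -0.6, -0.6]
finger_gap: 0.0855
grasp_force: 0.0
```

Call:
step_arm(deltas=[[1,[0,0,40],0],[1,[0,0,80],0],[1,[0,0,105],0],[1,[0,0,116],0],[1,[0,0,116],0]])

```text
clock: 3.22
tcp_pos: [0.4961, -0.2423, 0.0042]
tool_rot: [[-1.0, -0.0, -0.001], [-0.0, 1.0, 0.0], [0.001, 0.0, -1.0]]
ft_force: [0.8, 0.2, 0.3]
finger_gap: 0.0852
grasp_force: 0.0
```

```bash
python3 -c "
from h import *
s=bot.read_state();print(s['moment'],s['ft_force'],s['tcp_pos'])"
```

```text
[-0.00535754  0.01279669  0.02884035] [0.78532904 0.1697196  0.29469034] [ 0.49611142 -0.24232862  0.0042013 ]
```

Call:
step_arm(deltas=[[0,[0,0,0],0],[0,[0,0,0],0],[0,[0,0,0],0],[0,[0,0,0],0],[0,[0,0,0],0]])

```text
clock: 3.85
tcp_pos: [0.4964, -0.2428, 0.0052]
tool_rot: [[-1.0, -0.0, 0.001], [-0.0, 1.0, -0.001], [-0.001, -0.001, -1.0]]
ft_force: [-2.8, -0.2, 14.5]
finger_gap: 0.0283
grasp_force: 100.5
```

Call:
step_arm(deltas=[[0,[0,0,0],0],[0,[0,0,-3],0],[0,[0,0,-6],0],[0,[0,0,-10],0],[0,[0,0,-10],0]])

```text
clock: 4.47
tcp_pos: [0.4963, -0.2425, 0.0145]
tool_rot: [[-1.0, -0.0, 0.0], [-0.0, 1.0, -0.0], [-0.0, -0.0, -1.0]]
ft_force: [-0.4, 0.3, -8.2]
finger_gap: 0.0288
grasp_force: 99.1
```

Call:
step_arm(deltas=[[0,[0,0,0],0],[0,[0,0,0],0],[0,[0,0,0],0],[0,[0,0,0],0],[0,[0,0,0],0]])

```text
clock: 5.1
tcp_pos: [0.4962, -0.2425, 0.0143]
tool_rot: [[-1.0, -0.0, -0.0], [-0.0, 1.0, -0.0], [0.0, -0.0, -1.0]]
ft_force: [-0.6, -1.0, -8.2]
finger_gap: 0.0282
grasp_force: 99.1
```

```bash
python3 -c "
from h import *
for i in range(5):
  snap('scene','s1.png') if i==0 else grab_frame('scene');s=bot.read_state();print(s['moment'],s['ft_force'],s['tcp_pos'],s['finger_gap'])
a=cv2.imread('pics/s1.png');cv2.imwrite('pics/s1c.png',cv2.resize(a[100:240,100:300],None,fx=4,fy=4,interpolation=cv2.INTER_CUBIC))
"
```

```text
[ 0.00018125 -0.09172606  0.0352958 ] [-0.54631696 -0.26777663 -8.13310588] [ 0.49616975 -0.24250132  0.01427226] 0.028496834056536722
[-0.00594804 -0.08315835  0.00605253] [ 0.24611101 -0.58134728 -7.86286844] [ 0.49615487 -0.24248828  0.01427359] 0.02790657275837104
[ 0.0045479  -0.12364085  0.02799311] [ 0.50667062 -0.4354305  -7.29935637] [ 0.49617761 -0.24251993  0.01427119] 0.028218089190694823
[-0.02596042 -0.18362553 -0.01500253] [ 0.59114401  0.00967176 -7.55561828] [ 0.49616948 -0.24250676  0.01428547] 0.027820374728614303
[-0.00206966 -0.12554331 -0.05152234] [ 0.72713611  0.08363995 -7.40146986] [ 0.49616651 -0.24247716  0.01428357] 0.02808844699387754
```

View pics/s1c.png

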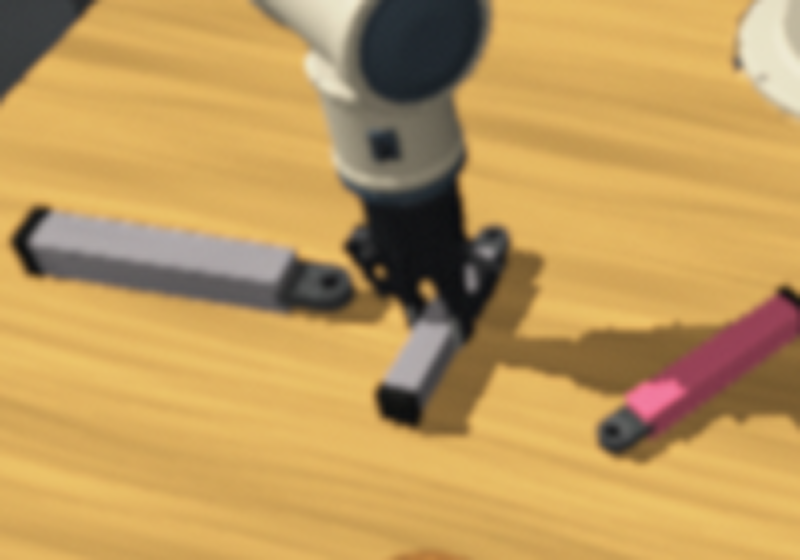

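The gripper holds the tube near its middle and the lever looks level. The moment suggests the balance point is about 16 mm towards the tongue. Lifting a bit higher and averaging.

Call:
step_arm(deltas=[[0,[0,0,-8],0],[0,[0,0,-16],0],[0,[0,0,-25],0],[0,[0,0,-25],0],[0,[0,0,-25],0]])

```text
clock: 5.98
tcp_pos: [0.4961, -0.2425, 0.0393]
tool_rot: [[-1.0, -0.0, 0.0], [-0.0, 1.0, -0.0], [-0.0, -0.0, -1.0]]
ft_force: [-0.3, 0.3, -8.5]
finger_gap: 0.0283
grasp_force: 99.5
```

```bash
cat >> h.py <<'E'
def avg(n=30):
    R=[]
    for i in range(n):
        grab_frame('scene');s=bot.read_state();R.append(np.r_[s['moment'],s['ft_force'],s['tcp_pos']])
    R=np.array(R);print('M,F,tcp',R.mean(0).round(4),'se',(R.std(0)/n**.5)[:6].round(4),'dx',R.mean(0)[1]/-R.mean(0)[5],'t',s['clock'])
E
python3 -c "
from h import *
avg(30); snap('scene','s2.png');a=cv2.imread('pics/s2.png');cv2.imwrite('pics/s2c.png',cv2.resize(a[100:240,100:300],None,fx=4,fy=4,interpolation=cv2.INTER_CUBIC))"
```

```text
M,F,tcp [-1.2000e-03 -9.3000e-02  1.9900e-02 -5.8200e-02 -1.6020e-01 -7.9865e+00
  4.9610e-01 -2.4250e-01  3.9200e-02] se [0.0058 0.0049 0.0051 0.0757 0.0783 0.0716] dx -0.011650812155094515 t 7.475
```

View pics/s2c.png

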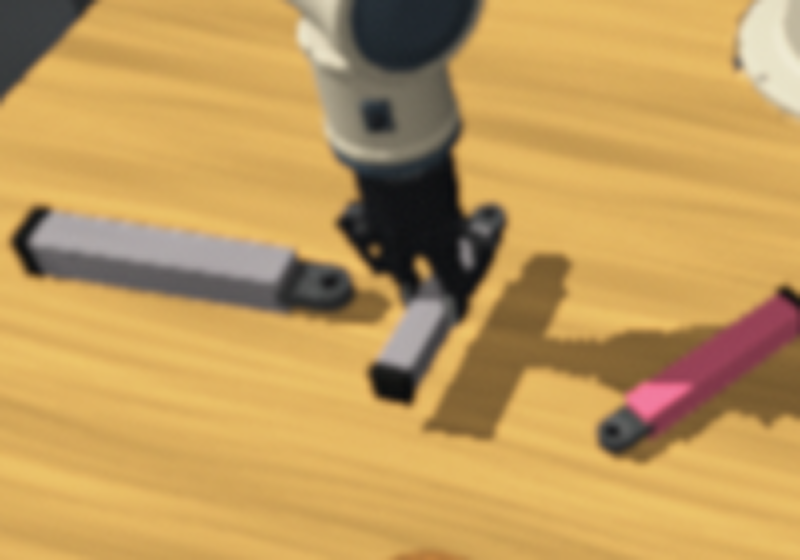

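Level and clear of the bench. The balance point is 11.7 mm towards the tongue from the grip, and the weight is about 8 N. Setting it down, taking an unloaded zero and regripping 12 mm towards the tongue to check.

Call:
step_arm(deltas=[[0,[0,0,10],0],[0,[0,0,20],0],[0,[0,0,28],0],[0,[0,0,33],0],[0,[0,0,34],0]])

```text
clock: 8.15
tcp_pos: [0.496, -0.2424, 0.0052]
tool_rot: [[-1.0, -0.0, -0.001], [-0.0, 1.0, 0.0], [0.001, 0.0, -1.0]]
ft_force: [-5.6, 2.9, 11.8]
finger_gap: 0.0279
grasp_force: 101.9
```

Call:
step_arm(deltas=[[1,[0,0,0],0],[1,[0,0,0],0],[1,[0,0,0],0],[1,[0,0,0],0],[1,[0,0,0],0]])

```text
clock: 8.78
tcp_pos: [0.4962, -0.2425, 0.0053]
tool_rot: [[-1.0, -0.0, 0.0], [-0.0, 1.0, -0.0], [-0.0, -0.0, -1.0]]
ft_force: [-0.6, -0.8, -0.6]
finger_gap: 0.0855
grasp_force: 0.0
```

Call:
step_arm(deltas=[[1,[6,0,0],0],[1,[12,0,0],0],[1,[12,0,0],0],[1,[12,0,0],0],[1,[12,0,0],0]])

```text
clock: 9.4
tcp_pos: [0.4843, -0.2426, 0.0053]
tool_rot: [[-1.0, -0.0, 0.0], [-0.0, 1.0, -0.0], [-0.0, -0.0, -1.0]]
ft_force: [0.4, -0.2, 0.4]
finger_gap: 0.0858
grasp_force: 0.0
```

```bash
python3 -c "
from h import *
avg(25)"
```

```text
M,F,tcp [-0.0007 -0.0009  0.0006  0.0785  0.0776 -0.1106  0.4842 -0.2425  0.0053] se [0.005  0.007  0.0056 0.0918 0.1094 0.0971] dx -0.008046849822572479 t 10.65
```

Call:
step_arm(deltas=[[0,[0,0,0],0],[0,[0,0,0],0],[0,[0,0,0],0],[0,[0,0,0],0],[0,[0,0,0],0]])

```text
clock: 11.28
tcp_pos: [0.4842, -0.2425, 0.0057]
tool_rot: [[-1.0, -0.0, 0.0], [-0.0, 1.0, -0.0], [-0.0, -0.0, -1.0]]
ft_force: [-1.2, 1.3, 10.1]
finger_gap: 0.028
grasp_force: 101.1
```

Call:
step_arm(deltas=[[0,[0,0,-5],0],[0,[0,0,-15],0],[0,[0,0,-25],0],[0,[0,0,-35],0],[0,[0,0,-35],0]])

```text
clock: 11.9
tcp_pos: [0.4846, -0.2428, 0.0413]
tool_rot: [[-1.0, -0.0, 0.001], [-0.0, 1.0, -0.001], [-0.001, -0.001, -1.0]]
ft_force: [-0.2, 0.7, -8.5]
finger_gap: 0.0279
grasp_force: 99.4
```

```bash
python3 -c "
from h import *
[grab_frame('top') for i in range(3)];avg(30)"
```

```text
M,F,tcp [-1.2700e-02 -1.6700e-02 -6.6000e-03 -4.6300e-02 -4.2700e-02 -7.8217e+00
  4.8410e-01 -2.4250e-01  4.0200e-02] se [0.0076 0.0062 0.0046 0.0788 0.0907 0.0827] dx -0.002135561214722253 t 13.55
```

Balance point confirmed within 1–2 mm of the grip. Carrying it over, turning it, and cross-checking the stand in the first scene image.

Call:
step_arm(deltas=[[0,[0,10,-20],0],[0,[0,35,-50],0],[0,[0,75,-80],0],[0,[0,118,-98],0],[0,[0,160,-100],0]])

```text
clock: 14.18
tcp_pos: [0.4846, -0.0814, 0.1416]
tool_rot: [[-1.0, 0.0, 0.002], [0.0, 1.0, -0.001], [-0.002, -0.001, -1.0]]
ft_force: [1.2, -0.3, -8.1]
finger_gap: 0.0282
grasp_force: 100.8
```

Call:
step_arm(deltas=[[0,[0,45,0],0],[0,[0,92,0],0],[0,[0,140,0],0],[0,[0,188,0],0],[0,[0,235,0],0]])

```text
clock: 14.8
tcp_pos: [0.4838, 0.1541, 0.1403]
tool_rot: [[-1.0, -0.0, 0.0], [-0.0, 1.0, -0.0], [-0.0, -0.0, -1.0]]
ft_force: [1.5, -0.5, -7.7]
finger_gap: 0.0284
grasp_force: 100.7
```

Call:
step_arm(deltas=[[0,[0,40,0],-0.08],[0,[0,70,0],-0.2],[0,[0,90,0],-0.32],[0,[0,100,0],-0.45],[0,[0,103,0],-0.58]])

```text
clock: 15.42
tcp_pos: [0.4838, 0.2562, 0.1402]
tool_rot: [[-0.834, -0.553, -0.0], [-0.553, 0.834, -0.0], [0.0, 0.0, -1.0]]
ft_force: [0.2, 0.7, -7.0]
finger_gap: 0.0287
grasp_force: 100.6
```

Call:
step_arm(deltas=[[0,[0,0,0],-0.13],[0,[0,0,0],-0.26],[0,[0,0,0],-0.39],[0,[0,0,0],-0.52],[0,[0,0,0],-0.65]])

```text
clock: 16.05
tcp_pos: [0.4838, 0.2554, 0.1402]
tool_rot: [[-0.33, -0.944, -0.0], [-0.944, 0.33, -0.0], [0.0, 0.0, -1.0]]
ft_force: [-0.1, -0.5, -7.3]
finger_gap: 0.0283
grasp_force: 100.6
```

Call:
step_arm(deltas=[[0,[0,0,0],-0.11],[0,[0,0,0],-0.22],[0,[0,0,0],-0.3],[0,[0,0,0],-0.3],[0,[0,0,0],-0.3]])

```text
clock: 16.68
tcp_pos: [0.4839, 0.2555, 0.1402]
tool_rot: [[-0.042, -0.999, -0.0], [-0.999, 0.042, -0.0], [0.0, 0.0, -1.0]]
ft_force: [0.1, -0.3, -8.3]
finger_gap: 0.0282
grasp_force: 100.6
```

Run:
```python
from h import *
a=cv2.imread('pics/s0.png')[190:245,330:395]
b=snap('scene','s3.png')[130:245,310:425]
c=np.zeros((560,800,3),np.uint8);x=cv2.resize(a,None,fx=6,fy=6,interpolation=cv2.INTER_CUBIC);y=cv2.resize(b,None,fx=3.5,fy=3.5,interpolation=cv2.INTER_CUBIC)
c[:x.shape[0],:x.shape[1]]=x;c[:y.shape[0],395:395+y.shape[1]]=y
cv2.imwrite('pics/s3c.png',c)
s=bot.read_state();print(s['tcp_pos'],s['tool_rot'],s['clock'],s['q'])
```

```text
[0.48398703 0.25545881 0.14026328] [[-4.21939613e-02 -9.99109430e-01 -1.30554897e-04]
 [-9.99109436e-01  4.21939699e-02 -6.33964688e-05]
 [ 6.88486392e-05  1.27763681e-04 -9.99999989e-01]] 16.725 [ 2.15742773e+01  2.83600257e+01  9.41916370e+01 -7.44182940e-04
  5.74566291e+01 -1.56007068e+02]
```

View pics/s3c.png

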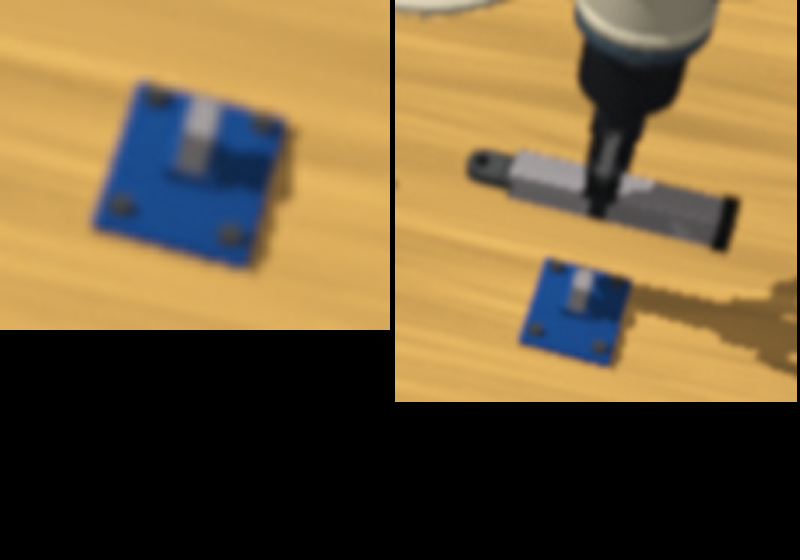

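Left crop: plate corners at (138,80), (288,122), (252,270), (93,228), ridge top around (202,117). On the right the lever hangs level over the stand, tongue to the left (-y). Working out the correction from the plate.

Run:
```python
from h import *
cp=lambda l:[(330+x/6-.42,190+y/6-.42) for x,y in l]
S=ray('scene',cp([(138,80),(288,122),(252,270),(93,228)]),.01);print(S.round(4).tolist(),S.mean(0))
for i in range(4): e=S[(i+1)%4]-S[i];print(np.linalg.norm(e),np.degrees(np.arctan2(e[1],e[0])))
print(ray('scene',cp([(202,117),(192,97),(218,100),(213,139),(182,135)]),.05))
```

```text
[[0.442, 0.2212, 0.01], [0.4477, 0.3004, 0.01], [0.5459, 0.2979, 0.01], [0.5432, 0.2182, 0.01]] [0.49470964 0.2593995  0.01      ]
0.07943200408700303 85.90186309817429
0.09822610680423312 -1.4751881108426488
0.07967859512446294 -91.91782938511722
0.10124613668245533 178.33951556271552
[[0.49111459 0.25763684 0.05      ]
 [0.47982845 0.25063806 0.05      ]
 [0.47803469 0.26332322 0.05      ]
 [0.50334794 0.2652247  0.05      ]
 [0.50522958 0.25025498 0.05      ]]
```

The two cameras disagree by about 4 mm, and the fingers clear the blade by only 3 mm. I'll lower it halfway and use the held lever, whose pose is known, to calibrate the offset.

Call:
step_arm(deltas=[[0,[-2,-4,10],0],[0,[-2,-7,25],0],[0,[-2,-7,40],0],[0,[-2,-7,50],0],[0,[-2,-7,50],0]])

```text
clock: 17.35
tcp_pos: [0.4906, 0.257, 0.0892]
tool_rot: [[-0.041, -0.999, -0.002], [-0.999, 0.041, -0.001], [0.001, 0.002, -1.0]]
ft_force: [0.1, -0.8, -7.2]
finger_gap: 0.0282
grasp_force: 100.5
```

Run:
```python
from h import *
a=snap('top','t4.png');b=snap('scene','s4.png')
s=bot.read_state();t=s['tcp_pos'];print(t,s['clock'])
R=np.array(s['tool_rot']);ax=R[:,0]; lat=R[:,1]
# predicted tube top edges (z: lever bottom ~ tcp-.005 -> top tcp+.025) 
f=lambda l,w,z:t+ax*l+lat*w+np.array([0,0,z])
P=[f(-.104,-.017,.027),f(-.104,.017,.027),f(.073,.015,.025),f(.073,-.015,.025),f(.096,0,.016)]
for n in('top','scene'): print(n,proj(n,P).round(1).tolist())
x=cv2.resize(a[200:300,160:230],None,fx=5.6,fy=5.6,interpolation=cv2.INTER_CUBIC)
y=cv2.resize(b[160:260,320:400],None,fx=5,fy=5,interpolation=cv2.INTER_CUBIC)
c=np.zeros((560,800,3),np.uint8);c[:560,:392]=x;c[:500,400:800]=y;cv2.imwrite('pics/m4.png',c)
```

```text
[0.49121795 0.25727703 0.09034229] 17.45
top [[180.5, 236.4], [179.6, 246.1], [230.7, 248.1], [231.3, 239.5], [237.8, 244.5]]
scene [[402.7, 207.7], [404.5, 198.8], [342.7, 184.6], [340.1, 192.0], [333.3, 188.4]]
```

View pics/m4.png

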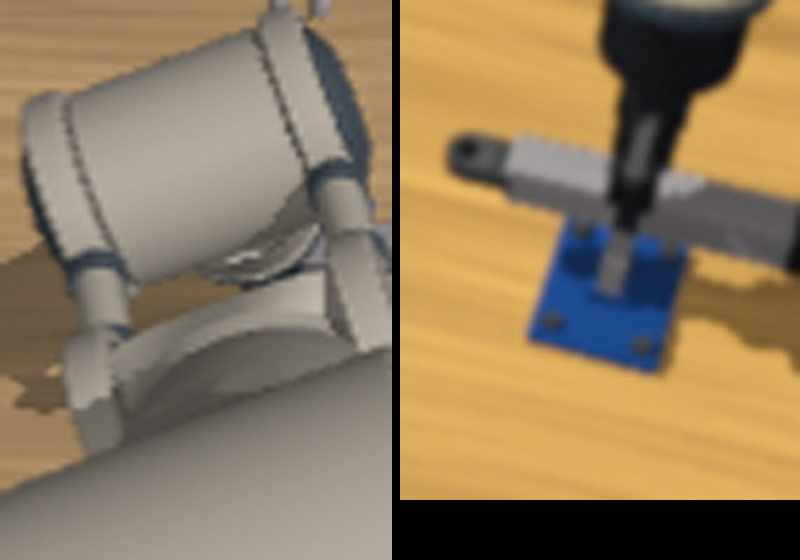

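Scene view: the tube's tongue corners are at crop (513,137) and (505,167), the eye at (468,152). That is about 1.6 px below prediction, so the scene camera reads x too large. Ridge estimate is (0.4885, 0.256), so I shift x by -2.5 mm and lower slowly.

Call:
step_arm(deltas=[[0,[0,2.5,5],0],[0,[0,2.5,14],0],[0,[0,2.5,22],0],[0,[0,2.5,29],0],[0,[0,2.5,32],0]])

```text
clock: 18.08
tcp_pos: [0.4885, 0.2572, 0.0576]
tool_rot: [[-0.041, -0.999, -0.001], [-0.999, 0.041, -0.0], [0.0, 0.001, -1.0]]
ft_force: [-0.4, -0.3, -7.4]
finger_gap: 0.0284
grasp_force: 100.7
```

Call:
step_arm(deltas=[[0,[0,0,0],0],[0,[0,0,1],0],[0,[0,0,1],0],[0,[0,0,2],0],[0,[0,0,2],0]])

```text
clock: 18.7
tcp_pos: [0.4886, 0.2573, 0.0562]
tool_rot: [[-0.041, -0.999, -0.0], [-0.999, 0.041, -0.0], [0.0, 0.0, -1.0]]
ft_force: [-1.7, -0.0, -8.7]
finger_gap: 0.0281
grasp_force: 100.7
```

Call:
step_arm(deltas=[[0,[0,0,0.5],0],[0,[0,0,0.5],0],[0,[0,0,1],0],[0,[0,0,1],0],[0,[0,0,1],0]])

```text
clock: 19.32
tcp_pos: [0.4887, 0.2573, 0.0557]
tool_rot: [[-0.041, -0.999, 0.0], [-0.999, 0.041, 0.0], [-0.0, -0.0, -1.0]]
ft_force: [-3.1, -2.1, 6.8]
finger_gap: 0.028
grasp_force: 102.4
```

```bash
python3 -c "
from h import *
avg(12)"
```

```text
M,F,tcp [-0.2369  0.6028 -0.0094 -3.6454 -1.2319  6.2123  0.4887  0.2573  0.0557] se [0.0085 0.0066 0.008  0.1561 0.196  0.1178] dx -0.09703082520005678 t 19.925
```

Contact on the ridge, about 14 N. I'll ease off a little and release to a narrow gap, so the fingers can still catch the lever if it tips.

Call:
step_arm(deltas=[[0,[0,0,-0.4],0],[0,[0,0,-0.4],0],[0.42,[0,0,-0.4],0],[0.42,[0,0,-0.4],0],[0.42,[0,0,-0.4],0]], grip_force=20)

```text
clock: 20.55
tcp_pos: [0.4889, 0.2574, 0.0558]
tool_rot: [[-0.041, -0.999, 0.0], [-0.999, 0.041, 0.0], [-0.0, -0.0, -1.0]]
ft_force: [-0.0, 0.2, 0.1]
finger_gap: 0.0355
grasp_force: 0.0
```

Run:
```python
from h import *
for i in range(8): grab_frame('top')
b=snap('scene','s5.png')
s=bot.read_state();print(s['tcp_pos'],s['clock'],s['finger_gap'],s['ft_force'],s['moment'])
cv2.imwrite('pics/s5c.png',cv2.resize(b[150:250,305:425],None,fx=6,fy=6,interpolation=cv2.INTER_CUBIC))
```

```text
[0.48865893 0.25733598 0.05566331] 21.0 0.03604206494377669 [-0.06394532  0.11851075  0.5614602 ] [ 0.03387348 -0.00482225 -0.00720213]
```

View pics/s5c.png

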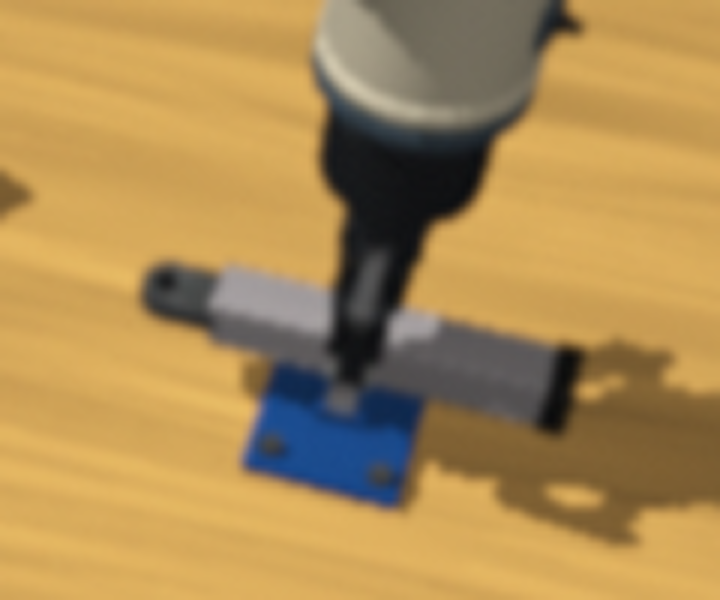

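The lever rests level on the ridge with no load on the gripper: tongue (165,285), cap (562,390), blade (343,398). Opening fully and withdrawing.

Call:
step_arm(deltas=[[0.7,[0,0,0],0],[1,[0,0,0],0],[1,[0,0,0],0],[1,[0,0,0],0],[1,[0,0,-5],0]])

```text
clock: 21.62
tcp_pos: [0.4884, 0.2572, 0.0606]
tool_rot: [[-0.041, -0.999, -0.001], [-0.999, 0.041, -0.0], [0.0, 0.001, -1.0]]
ft_force: [-0.2, 0.3, 0.4]
finger_gap: 0.0853
grasp_force: 0.0
```

Call:
step_arm(deltas=[[1,[0,0,-15],0],[1,[0,0,-40],0],[1,[0,0,-70],0],[1,[0,0,-110],0],[1,[0,0,-150],0]])

```text
clock: 22.25
tcp_pos: [0.4884, 0.2573, 0.213]
tool_rot: [[-0.041, -0.999, 0.001], [-0.999, 0.041, 0.0], [-0.0, -0.001, -1.0]]
ft_force: [0.7, 0.0, -0.5]
finger_gap: 0.0857
grasp_force: 0.0
```

Call:
step_arm(deltas=[[1,[-40,0,0],0],[1,[-80,0,0],0],[1,[-120,0,0],0],[1,[-160,0,0],0],[1,[-190,0,0],0]])

```text
clock: 22.88
tcp_pos: [0.4961, 0.4488, 0.2119]
tool_rot: [[-0.04, -0.999, 0.001], [-0.999, 0.04, 0.001], [-0.001, -0.001, -1.0]]
ft_force: [0.9, -0.6, 0.4]
finger_gap: 0.085
grasp_force: 0.0
```

Run:
```python
from h import *
for i in range(8): grab_frame('top')
b=snap('scene','s6.png');a=snap('top','t6.png')
x=cv2.resize(a[205:290,170:255],None,fx=4.5,fy=4.5,interpolation=cv2.INTER_CUBIC)
y=cv2.resize(b[150:250,320:420],None,fx=4,fy=4,interpolation=cv2.INTER_CUBIC)
c=np.zeros((400,800,3),np.uint8);c[:x.shape[0],:x.shape[1]]=x;c[:,400:]=y;cv2.imwrite('pics/m6.png',c)
print(bot.read_state()['clock'])
```

```text
23.375
```

View pics/m6.png

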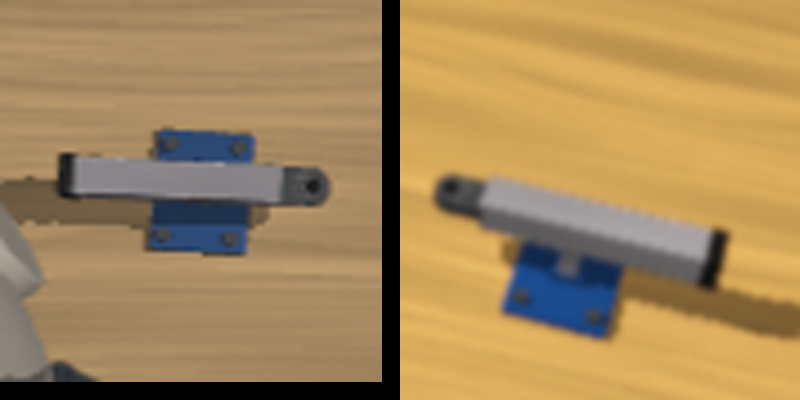

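Both views show the lever level and square across the ridge, standing free (top: cap (68,176), eye (312,186); scene: blade under it at (568,263)). Handing in.

```bash
python3 -c "
from h import *
print(bot.hand_in())"
```

```text
the job is handed in; nothing more can be done
None
```

The lever's balance point is about 13 mm from the tube's middle towards the tongue; the lever now rests level and square on the ridge by itself, the other objects were left alone, and the job was handed in at 23 s.

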